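# Hold a rail home in the drilling jig

## Robot

A 6-joint arm with a two-finger parallel gripper is mounted at the origin on a cart in front of the work surface, level with it; the furniture and walls round the work are solid. World frame = base frame: x ahead of the robot, y to its left, z up, the work surface at z = 0. Lengths are in m, angles in rad, forces in N, time in s.
With the tool pointing down it reaches from about 0.375 to 0.9 m from the base axis. Payload 3.1 kg.
Tool frame: the origin (TCP) lies at the centre of the arm's flange, where the gripper is bolted on; the fingertips stand robot.tip_extent ahead of it and the grasp point (between the pads) lies 164 mm ahead of it (robot.tip_extent is the distance from the TCP to the fingertips, in m); z points along the fingers, y is the line along which they close (so a half turn about z gives the same grasp; the last joint's range is limited). The gripper opens to 87 mm and grips with 3 to 60 N. Pads are 19 mm wide; open, the fingers measure 117 mm over their backs; the gripper's body (75 mm by 190 mm) begins 51 mm behind the grasp point.
Start: joints at [1.121, 0.527, 1.433, -0, 1.181, -0.178], TCP at [0.168, 0.602, 0.405] pointing down, gripper open.
Joint ranges: [-3.08, 3.08], [-0.75, 2.2], [0.22, 2.44], [-1.43, 4.57], [0, 2.65], [-2.85, 2.85]. Speed limits (rad/s): [2.79, 2.79, 3.14, 3.14, 3.14, 3.14].

## Interface

Orientations are given as a unit quaternion [x, y, z, w].
In Python, from rig import get_obs, camera, hand_in, cut_out, robot gives the robot as it stands.
- The arm moves only by the tool step_arm, never from a script. Its argument "rows" is a list of rows, each a list of 6 numbers: the shift along the world's x, y, z in m, then the turn, a rotation vector about the world's x, y, z in degrees. A call has 1 to 12 rows; each row shifts and turns the commanded pose from where the row before left it; what a row does not reach is not made up. A row lasts 1/8 s, in which the tool goes at most 62.5 mm and 10.7 degrees, less where a joint would pass 70% of its speed; a pose out of reach is approached as far as the arm can. A call is refused whole if a number of a shift passes 0.0625 or a number of a turn 10.7, either way. A call with a gripper value outside its range is refused whole. "jaw" is the finger opening in m, from 0 to 0.087, set as the call begins (left out, the last holds). The fingers move at their own pace and stop on an object; "squeeze" is the grip in N (left out, the last holds). Time passes only in rows, so rows that do not move let the fingers close. It gives the time, the measured TCP pose, the force, the opening and the grip force at its end, in the units of the state.
- get_obs(): the state, without advancing time (a new reading comes with each control period).
- camera(name): name is "scene" or "top" or "wrist"; returns a dict with "pixels" (384x512x3 uint8, blue, green, red), "depth" (384x512 float32, m along the optical axis (not along the pixel's ray), 0 where there is no reading), "fov_y" (degrees; the focal length in pixels is half the picture's height over the tangent of half this angle, whatever the lens; pixels are square), "cx", "cy" (the principal point, pixels), "extrinsics" (4x4, takes a point from camera to world coordinates); the wrist camera has in their place "mount" (4x4, takes a point from camera to tool coordinates, whose origin is the TCP and whose axes are the flange's). Camera axes: x right, y up, looking along -z (the intrinsics and any distortion apply to the point x, -y, -z); pixel columns grow to the right and rows downward; lengths in m; the calibration is good to about 2 mm. A picture is of the moment at which its call begins: read the wrist's pose just before it.
- hand_in(): hands the job in; it is judged then, once.
Trained networks look in the newest picture that a camera, given by its name, has taken for a name from the list of things; names that differ only in an ending like _2 or _b are one class to them, and where a whole thing is asked for, a point or a joint stands for the part that bears it (a point fixed in the world has none). Each returns a list of dicts, best first, with "confidence" (0 to 1); they miss things now and then, are a little off and sometimes report something else, mostly with a low value. They report only what shows in the picture. A call takes as long as a camera call.
- cut_out(label, camera): "region" (384x512 bool, what is visible of it) and "extent" ([centre column, centre row, width, height] in pixels, round what is visible of it).
The state is a dict: "time": time; "q": joint angles; "joint_velocities": joint speeds; "joint_torque": joint torques, N m; "position": TCP position; "tool_rot": TCP orientation; "ft_force": force on the tool from outside, world axes, zero at the start; "moment": the same for the moment, N m; "grip_width": finger opening in m; "grip_force": force on a finger pad.
Only numpy, scipy, OpenCV 4.12 (cv2) and the standard library are available. Lean on these libraries where they do the work, as an engineer would, in place of code of your own. Each camera call takes 0.05 s, during which the arm holds its last target. There are 200 camera calls.

## Task

Take the walnut rail that is still plain at one end and load it into the drilling jig, plain end first under the drill-bush arm and flat on the base. Push it sideways against both side blocks and lengthways against the end stop until it is fully home on the stop's steel plate with the sprung ejector pin pushed in, and finish while still holding it pressed firmly against both, ready for drilling: do not let go. Leave the finished rails and the other things on the bench where they are.

Things in the scene. Friction and masses are not known exactly. Their poses are not given: they have to be found in the camera images.
- rail: The rail to load: straight bar of dark walnut, 40 wide (x) x 160 long (y) x 24 high (z), about 0.12 kg, lying flat on the bench at the left. A 10 mm hole goes through it 55 mm from the middle towards its +y end; the -y end is plain and goes to the end stop. Origin: centre of its underside. Best gripped across the 40 mm near mid-length.
- drilled_hole (a point): Mouth of the rail's existing hole, in its top face, 55 mm from the middle towards the +y end.
- jig: Drilling jig fixed to the bench: grey-faced plywood base 160 (x) x 270 (y) x 18 high, origin at the centre of its underside; work lies on its top (z = 18 mm), along y. Side blocks are on the +x side, the end stop at the -y end; the -x side and +y end are open. A seated rail's centre line is at x = 0. A rail pressed down on the base drags, and the drag can be mistaken for a stop.
- bush (a point): Centre of the drill bush, level with the underside of the dark steel bush arm, 29 mm above the base (5 mm above a flat rail). In the jig's frame at x = 0, y = -48. The arm comes from the +x side and covers x from -14 to +72, y from -65 to -31; its bush reaches 48 mm above the base.
- side_blocks: The jig's two pale wooden side blocks, one fixed part with the jig's own frame (same origin and axes). Their faces lie at x = +20; they are 25 thick, rise 20 above the base and reach from y = -63 to -33 (under the bush arm) and from +52 to +82 mm. The 85 mm gap between them leaves room for a finger.
- stop_plate: Steel plate 36 wide x 20 high, the face of the aluminium end stop with black star knob (48 long, 39 high). Axes as the jig's; origin on the jig's base under the middle of the face, which looks to +y. The stop is fixed but set differently each time: face at y = -85 to -65, x = 0 in the jig's frame.
- ejector (a joint): Sprung brass ejector pin in the middle of the stop plate, 8 thick, 12 above the base. 0 = out, standing 8 mm proud of the plate; grows (m) as it is pushed in; 0.008 = flush, where the rail meets solid steel. Its spring resists with about 2 N at first, 5 N when flush, and throws the rail out again if let go.
- finished_rail_1: Finished walnut rail with a hole near each end, same size, lying at the right. To be left alone.
- finished_rail_2: The other finished rail, as finished_rail_1. To be left alone.
- tape_measure: Yellow tape measure, 39x86x61, standing behind the jig. To be left alone.
- cork_block: Cork sanding block 62x100x34 at the back left. To be left alone.
- sanding_block: Hand sanding block with a white dome, 62x105x42, at the back left. To be left alone.

How it is judged:
At the end, for the whole second after the job is handed in: The robot still holds the rail flat on the base (2.5 mm), plain end at the stop, parallel to the jig (0.02 rad) and at rest, pressed with over 2 N against the side blocks and over 2 N against the stop plate, the ejector in by more than 6.5 mm, all through the last second (contact force between rail and side_blocks above 2 N and contact force between rail and stop_plate above 2 N and value of joint ejector above 0.0065 m and contact force between the fingers and rail above 2 N and angle between the y axis of rail and the y axis of jig, either way round below 0.02 rad and angle between rail's own z axis and vertical below 0.03 rad and z of rail in the frame of jig between 0.015 and 0.0205 m and y of drilled_hole in the frame of jig above 0.03 m and linear speed of rail below 0.01 m/s); the arm keeps its last pose, push and grip.
It fails at once if a finished rail or another thing on the bench is moved by more than 20 mm (distance of any of finished_rail_1, finished_rail_2, tape_measure, cork_block, sanding_block from where it was at the start of the episode above 0.02 m).
It also fails if it takes over 64 s, if anything falls off the work surface, if the arm or the gripper's body presses on something with over 40 N, if the wrist force passes 120 N, or if a joint passes its speed limit or range.

## Working session

There is one attempt and no reset: what is moved stays moved. The work goes in short steps, Python scripts to look and compute and a tool call to move; the robot and the scene stay as the last step left them, time stands still between calls to the robot, and variables do not carry over. Pictures are saved under pics/ and viewed, at most 10 in all, crops included, and the job is handed in when it is done.

Besides the shell and the picture viewer there is one more tool, called after "Request:" as name(argument=value, ...), one argument or row to a line, values as JSON. step_arm: Moves the arm, as the interface text tells. Its arguments: {"type":"object","properties":{"rows":{"type":"array"},"jaw":{"type":"number"},"squeeze":{"type":"number"}},"required":["rows"]}

```bash
mkdir -p pics; cat > h.py <<'E'
import numpy as np, cv2
from rig import *
from scipy.spatial.transform import Rotation as R
def cloud(c,T):
    f=192/np.tan(np.radians(c["fov_y"])/2); d=c["depth"]
    v,u=np.mgrid[:384,:512]
    P=np.stack([(u-c["cx"])/f*d,-(v-c["cy"])/f*d,-d],-1)
    return P@T[:3,:3].T+T[:3,3]
def wristT(c,o):
    T=np.eye(4);T[:3,:3]=R.from_quat(o["tool_rot"]).as_matrix();T[:3,3]=o["position"];return T@c["mount"]
E
python3 - <<'E'
from h import *
o=get_obs();print(o["time"],o["position"],o["tool_rot"],robot.tip_extent)
c=camera("top");print([k for k in c],c["fov_y"],c["extrinsics"].round(3).tolist())
cv2.imwrite("pics/top.png",c["pixels"]);W=cloud(c,c["extrinsics"]);np.save("W.npy",W)
for n in ["rail","jig","side_blocks","stop_plate","bush","finished_rail_1","tape_measure","cork_block"]:
  for r in cut_out(n,"top"):
    m=r["region"]&(c["depth"]>0);p=W[m]
    zt=np.percentile(p[:,2],90);t=p[abs(p[:,2]-zt)<.006]
    rect=cv2.minAreaRect((t[:,:2]*1000).astype(np.float32))
    print(n,round(r["confidence"],2),np.round(r["extent"]),m.sum(),"med",np.median(p,0).round(4),"zt",zt.round(4),np.round(rect[0],1),np.round(rect[1],1),round(rect[2],1))
c=camera("scene");cv2.imwrite("pics/scene.png",c["pixels"])
E
```

```text
0.0 [0.16762    0.60175702 0.403784  ] [ 1.35479063e-01  9.90779641e-01 -1.00729244e-03 -3.33529812e-04] 0.1822
['pixels', 'depth', 'fov_y', 'cx', 'cy', 'extrinsics'] 57.9429044890546 [[-0.005, 0.991, -0.136, 0.465], [-1.0, -0.001, 0.029, 0.059], [0.029, 0.136, 0.99, 1.137], [0.0, 0.0, 0.0, 1.0]]
rail 0.72 [167. 227.  42.  39.] 664 med [0.5171 0.3153 0.0235] zt 0.0261 [516.3 312.6] [158.9  40. ] 50.7
jig 0.92 [265. 210.  89.  57.] 3808 med [0.5647 0.0136 0.0177] zt 0.024 [569.    5.5] [158.9 267. ] 4.4
side_blocks 0.28 [262. 211.  89.  54.] 3956 med [0.5644 0.0108 0.0177] zt 0.0235 [569.1   4.6] [159.2 269.2] 4.2
stop_plate 0.51 [147. 163.  34.  31.] 634 med [0.7098 0.3751 0.0304] zt 0.041 [713.9 380.1] [72.4 49.7] 89.4
stop_plate 0.43 [168. 225.  44.  37.] 645 med [0.5142 0.3079 0.0236] zt 0.0261 [516.2 311.6] [158.3  40.2] 50.5
bush 0.59 [262. 210.  88.  58.] 3821 med [0.5649 0.0108 0.0178] zt 0.0251 [569.2   4.5] [158.8 267.8] 4.4
finished_rail_1 0.86 [357. 211.  17.  49.] 651 med [ 0.5598 -0.3024  0.0228] zt 0.0259 [ 557.7 -306. ] [ 40.8 158.5] 85.8
finished_rail_1 0.7 [343. 189.  15.  53.] 655 med [ 0.6327 -0.255   0.0229] zt 0.0261 [ 635.1 -256.5] [ 41.5 157.5] 85.0
tape_measure 0.67 [256. 160.  28.  16.] 298 med [0.7274 0.0333 0.056 ] zt 0.0603 [731.5  34.2] [35.1 52.6] 16.6
cork_block 0.8 [178. 155.  37.  30.] 618 med [0.7491 0.2723 0.0332] zt 0.0359 [752.  274.4] [97.7 61.4] 68.4
```

View pics/top.png

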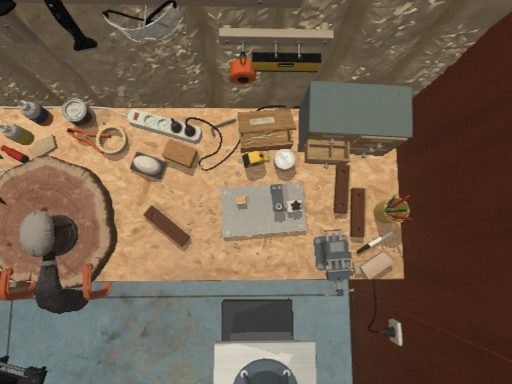

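View pics/scene.png

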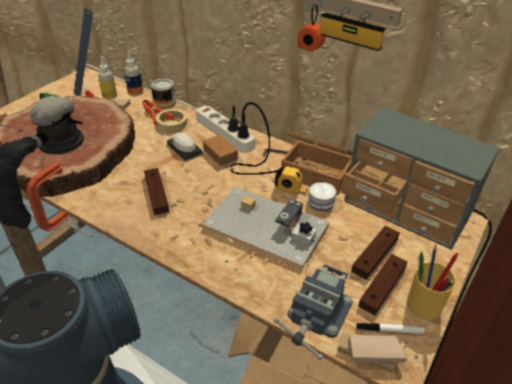

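The top view shows the rail at about pixel (167,225), the jig at (262,210) with the stop knob on its right (world -y), and the side blocks on the far side (world +x). Next I'll zoom in to find the rail's hole.

```bash
python3 - <<'E'
from h import *
i=cv2.imread("pics/top.png");s=cv2.imread("pics/scene.png")
a=cv2.resize(i[195:255,135:215],(480,360),interpolation=3)
b=cv2.resize(s[160:220,130:190],(300,300),interpolation=3)
g=np.zeros((360,790,3),np.uint8);g[:,:480]=a;g[:300,485:785]=b
g=cv2.convertScaleAbs(g,alpha=2)
cv2.imwrite("pics/z.png",g)
c=camera("wrist");print(c["mount"].round(3).tolist(),c["fov_y"])
E
```

```text
[[-0.0, 0.952, 0.306, 0.083], [1.0, -0.0, 0.001, -0.001], [0.001, 0.306, -0.952, 0.02], [0.0, 0.0, 0.0, 1.0]] 66.86539939736612
```

View pics/z.png

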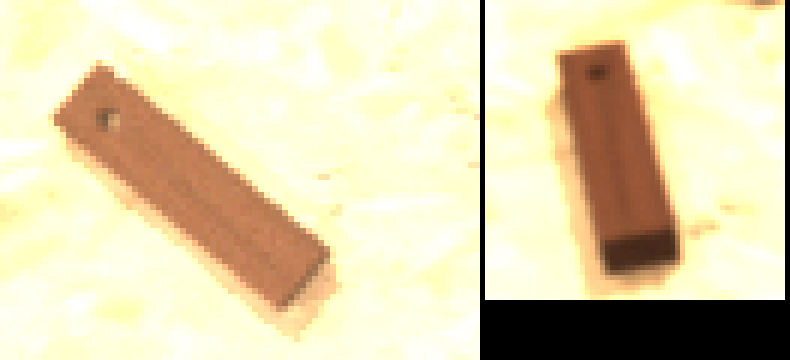

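The hole is at the rail's upper-left end (world +x,+y), so the plain end faces the robot and right.

Request:
step_arm(
  rows=[
    [0.029,-0.024,0,0,0,-9.5],
    [0.029,-0.024,0,0,0,-9.5],
    [0.029,-0.024,0,0,0,-9.5],
    [0.029,-0.024,0,0,0,-9.5],
    [0.029,-0.024,0,0,0,-9.5],
    [0.029,-0.024,0,0,0,-9.5],
    [0.029,-0.024,0,0,0,-9.5],
    [0.029,-0.024,0,0,0,-9.5],
    [0.029,-0.024,0,0,0,-9.5],
    [0.029,-0.024,0,0,0,-9.5],
    [0.029,-0.024,0,0,0,-9.5],
    [0.029,-0.026,0,0,0,-9.2],
  ],
  jaw=0.08,
  squeeze=40,
)

```text
time: 2.05
position: [0.5167, 0.3113, 0.4049]
tool_rot: [0.905, 0.426, 0.0, -0.0]
ft_force: [-0.4, -0.1, -0.0]
grip_width: 0.0799
grip_force: 0.0
```

Request:
step_arm(
  rows=[
    [0,0,0,0,0,0],
    [0,0,0,0,0,0],
  ],
)

```text
time: 2.3
position: [0.5154, 0.312, 0.4046]
tool_rot: [0.904, 0.429, -0.0, -0.0]
ft_force: [-0.8, -0.3, 0.5]
grip_width: 0.0798
grip_force: 0.0
```

```bash
cat >> h.py <<'E'
def look(name):
    o=get_obs();c=camera("wrist");cv2.imwrite(f"pics/{name}.png",c["pixels"])
    M=R.from_quat(o["tool_rot"]).as_matrix()
    print(o["time"],np.round(o["position"],4),"yaw_y",np.degrees(np.arctan2(M[1,1],M[0,1])).round(2),"z",M[:,2].round(4))
    return c,cloud(c,wristT(c,o))
def rect(p):
    r=cv2.minAreaRect((p[:,:2]*1000).astype(np.float32));return np.round(r[0],1),np.round(r[1],1),round(r[2],2)
E
python3 - <<'E'
from h import *
c,W=look("w1")
for r in cut_out("rail","wrist"):
    m=r["region"]&(c["depth"]>0);p=W[m];zt=np.percentile(p[:,2],70)
    t=p[abs(p[:,2]-zt)<.004];print(r["confidence"],zt,rect(t),t[:,:2].mean(0))
E
```

```text
2.3 [0.5154 0.312  0.4046] yaw_y -39.24 z [-1.e-03  2.e-04 -1.e+00]
0.9 0.024235144315599033 (array([516.8, 309.5]), array([159.7,  40. ]), 50.77) [0.51962378 0.31308482]
```

View pics/w1.png

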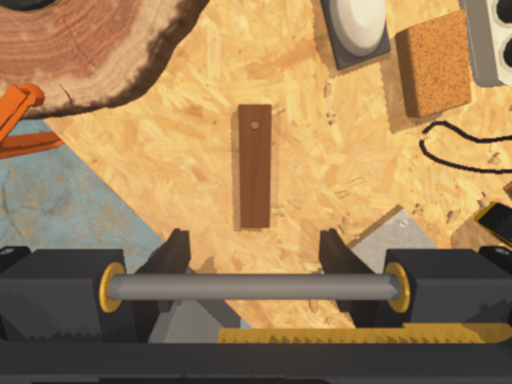

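Wrist view: the rail is centred at pixel (255,166), the hole is at the top (255,125), and it is aligned with the fingers. I'll go down and grip it.

Request:
step_arm(
  rows=[
    [0.0014,-0.0025,-0.04,0,0,0],
    [0,0,-0.05,0,0,0],
    [0,0,-0.05,0,0,0],
    [0,0,-0.04,0,0,0],
    [0,0,-0.025,0,0,0],
    [0,0,-0.0135,0,0,0],
    [0,0,0,0,0,0],
    [0,0,0,0,0,0],
  ],
)

```text
time: 3.4
position: [0.5175, 0.31, 0.1874]
tool_rot: [0.903, 0.429, 0.001, 0.0]
ft_force: [0.5, -0.8, -0.2]
grip_width: 0.0797
grip_force: 0.0
```

Request:
step_arm(
  rows=[
    [0,0,0,0,0,0],
    [0,0,0,0,0,0],
    [0,0,0,0,0,0],
    [0,0,0,0,0,0],
    [0,0,0,0,0,0],
    [0,0,0,0,0,0],
  ],
  jaw=0.02,
  squeeze=40,
)

```text
time: 4.15
position: [0.5169, 0.3097, 0.1863]
tool_rot: [0.904, 0.428, -0.0, -0.0]
ft_force: [-1.9, 0.4, 1.8]
grip_width: 0.0394
grip_force: 40.0
```

Request:
step_arm(
  rows=[
    [0,0,0.03,0,0,0],
    [0,0,0.03,0,0,0],
    [0.007,-0.02,0.03,0,0,7.3],
    [0.007,-0.02,0.03,0,0,7.3],
    [0.007,-0.02,0.03,0,0,7.3],
    [0.007,-0.02,0.03,0,0,7.3],
    [0.007,-0.02,0.02,0,0,7.3],
    [0.007,-0.02,0.014,0,0,7.0],
    [0,0,0,0,0,0],
    [0,0,0,0,0,0],
  ],
)

```text
time: 5.4
position: [0.5586, 0.1898, 0.3993]
tool_rot: [0.681, 0.732, -0.001, -0.001]
ft_force: [0.0, 0.1, -1.3]
grip_width: 0.0394
grip_force: 40.0
```

```bash
python3 - <<'E'
from h import *
def fit(W,ok,n):
    # base top face, then frame from its rectangle
    b=ok&(abs(W[...,2]-.018)<.005)
    k,l,s,_=cv2.connectedComponentsWithStats(b.astype(np.uint8));j=1+s[1:,4].argmax()
    p=W[l==j];c,sz,a=rect(p);print(n,"base z",np.median(p[:,2]),c,sz,a)
    if a>45:a-=90
    th=np.radians(a);X=np.array([np.cos(th),np.sin(th)]);Y=np.array([-X[1],X[0]])
    q=W[...,:2]-c/1000;J=np.stack([q@X,q@Y],-1)*1000
    inb=ok&(abs(J[...,0])<82)&(abs(J[...,1])<137)
    for lo,hi in[(.031,.044),(.044,.075)]:
        m=inb&(W[...,2]>lo)&(W[...,2]<hi);k,l,s,_=cv2.connectedComponentsWithStats(m.astype(np.uint8))
        for i in range(1,k):
            if s[i,4]>15:
                t=J[l==i];print("  ",lo,s[i,4],"x",np.percentile(t[:,0],[2,98]).round(1),"y",np.percentile(t[:,1],[2,98]).round(1),"z",np.median(W[l==i][:,2]).round(4))
c,W=look("w2");ok=(c["depth"]>.18)
rs=cut_out("jig","wrist");print([round(r["confidence"],2) for r in rs])
if rs: fit(W,ok&rs[0]["region"],"wrist region")
W=np.load("W.npy");fit(W,(W[...,1]<.2)&(W[...,1]>-.15),"top")
E
```

```text
5.4 [0.5586 0.1898 0.3993] yaw_y 4.13 z [-2.1e-03  1.0e-04 -1.0e+00]
[0.85]
wrist region base z 0.018057644887548713 [498.1 102. ] [31.5 60.2] 3.87
top base z 0.01752419841108621 [569.2   5.4] [159.9 271.4] 4.36
   0.031 76 x [20.7 44.4] y [51.6 80.4] z 0.0379
   0.031 112 x [-18.7  18.3] y [-124.6  -74.4] z 0.0385
   0.044 292 x [-12.5  70.7] y [-65.3 -32.1] z 0.0547
   0.044 72 x [-13.4  15.6] y [-116.8  -89.9] z 0.0557
```

View pics/w2.png

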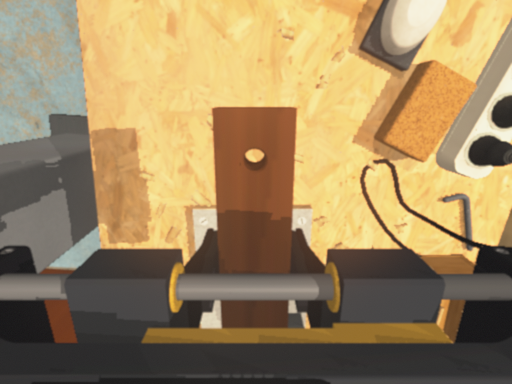

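The rail is gripped, with its hole at pixel (255,156). The top-camera jig frame matches the known features: origin (0.569, 0.005), yaw 4.36°, stop face at jig y ≈ -75. I'll lower the rail into the open -x side, behind the bush arm.

Request:
step_arm(
  rows=[
    [-0.008,-0.038,0,0,0,0.2],
    [-0.008,-0.038,0,0,0,0],
    [-0.0088,-0.039,-0.02,0,0,0],
    [0,0,-0.04,0,0,0],
    [0,0,-0.04,0,0,0],
    [0,0,-0.04,0,0,0],
    [0,0,-0.03,0,0,0],
    [0,0,-0.015,0,0,0],
    [0,0,-0.007,0,0,0],
    [0,0,0,0,0,0],
    [0,0,0,0,0,0],
  ],
)

```text
time: 6.88
position: [0.5348, 0.0746, 0.2092]
tool_rot: [0.679, 0.734, 0.001, 0.001]
ft_force: [0.3, 0.5, -1.3]
grip_width: 0.0395
grip_force: 40.0
```

Request:
step_arm(
  rows=[
    [0,0,-0.001,0,0,0],
    [0,0,0,0,0,0],
    [0,0,0,0,0,0],
  ],
)

```text
time: 7.25
position: [0.5344, 0.0745, 0.2075]
tool_rot: [0.679, 0.734, 0.0, 0.0]
ft_force: [-1.0, 1.2, -1.9]
grip_width: 0.0398
grip_force: 40.0
```

Request:
step_arm(
  rows=[
    [0,0,-0.001,0,0,0],
    [0,0,-0.001,0,0,0],
    [0,0,0,0,0,0],
    [0,0,0,0,0,0],
  ],
)

```text
time: 7.75
position: [0.5343, 0.0745, 0.2052]
tool_rot: [0.679, 0.734, -0.0, -0.0]
ft_force: [-0.4, 0.3, -1.1]
grip_width: 0.0397
grip_force: 40.0
```

Request:
step_arm(
  rows=[
    [0.0008,-0.011,0,0,0,0],
    [0.0009,-0.012,0,0,0,0],
    [0.0009,-0.012,0,0,0,0],
    [0.0008,-0.01,0,0,0,0],
    [0,0,0,0,0,0],
  ],
)

```text
time: 8.38
position: [0.538, 0.0284, 0.2053]
tool_rot: [0.68, 0.733, 0.0, 0.0]
ft_force: [0.1, 1.0, -1.1]
grip_width: 0.0393
grip_force: 40.0
```

Request:
step_arm(
  rows=[
    [0.008,0.0006,0,0,0,0],
    [0.008,0.0006,0,0,0,0],
    [0.006,0.0005,0,0,0,0],
    [0.003,0.0002,0,0,0,0],
    [0,0,0,0,0,0],
    [0,0,0,0,0,0],
  ],
)

```text
time: 9.12
position: [0.5624, 0.0316, 0.2052]
tool_rot: [0.679, 0.734, -0.0, -0.0]
ft_force: [-0.3, -0.9, -1.7]
grip_width: 0.0394
grip_force: 40.0
```

Request:
step_arm(
  rows=[
    [0.002,0.0002,0,0,0,0],
    [0.0015,0.0001,0,0,0,0],
    [0,0,0,0,0,0],
    [0,0,0,0,0,0],
  ],
)

```text
time: 9.62
position: [0.5662, 0.0317, 0.2053]
tool_rot: [0.679, 0.734, -0.0, -0.0]
ft_force: [0.1, -0.6, -1.9]
grip_width: 0.0396
grip_force: 40.0
```

Request:
step_arm(
  rows=[
    [0.001,0.0001,0,0,0,0],
    [0.001,0.0001,0,0,0,0],
    [0,0,0,0,0,0],
    [0,0,0,0,0,0],
  ],
)

```text
time: 10.12
position: [0.5673, 0.0319, 0.205]
tool_rot: [0.679, 0.734, -0.001, -0.001]
ft_force: [-4.6, -2.0, 0.4]
grip_width: 0.0396
grip_force: 40.0
```

Request:
step_arm(
  rows=[
    [0.001,0.0001,0,0,0,0],
    [0,0,0,0,0,0],
    [0,0,0,0,0,0],
  ],
)

```text
time: 10.5
position: [0.5677, 0.0319, 0.205]
tool_rot: [0.679, 0.734, -0.002, -0.002]
ft_force: [-6.0, -2.7, 2.8]
grip_width: 0.0396
grip_force: 40.0
```

Request:
step_arm(
  rows=[
    [0,0,-0.001,0,0,0],
    [0,0,0,0,0,0],
    [0,0,0,0,0,0],
  ],
)

```text
time: 10.88
position: [0.5677, 0.032, 0.2043]
tool_rot: [0.679, 0.734, -0.002, -0.002]
ft_force: [-6.2, -1.9, 4.9]
grip_width: 0.0397
grip_force: 40.0
```

```bash
python3 - <<'E'
from h import *
o=get_obs();M=R.from_quat(o["tool_rot"]).as_matrix()
print(o["position"],o["ft_force"],o["moment"],np.degrees(np.arctan2(M[1,1],M[0,1])),M[:,2])
E
```

```text
[0.56767695 0.03204242 0.20434287] [-6.23144127 -1.93368674  4.88482154] [-0.43028331  1.09517444 -0.22223115] 4.429190683002489 [-5.12314498e-03  2.69687114e-04 -9.99986840e-01]
```

Request:
step_arm(
  rows=[
    [0.0003,-0.004,0,0,0,0],
    [0.0003,-0.004,0,0,0,0],
    [0.0002,-0.003,0,0,0,0],
    [0,0,0,0,0,0],
    [0,0,0,0,0,0],
  ],
)

```text
time: 11.5
position: [0.5684, 0.0227, 0.2043]
tool_rot: [0.68, 0.734, -0.001, -0.003]
ft_force: [-6.4, 5.6, 5.1]
grip_width: 0.0397
grip_force: 40.0
```

Request:
step_arm(
  rows=[
    [0.0002,-0.003,0,0,0,0],
    [0.0002,-0.002,0,0,0,0],
    [0,0,0,0,0,0],
    [0,0,0,0,0,0],
  ],
)

```text
time: 12.0
position: [0.5687, 0.0179, 0.2043]
tool_rot: [0.68, 0.734, -0.001, -0.003]
ft_force: [-5.9, 6.4, 4.8]
grip_width: 0.0397
grip_force: 40.0
```

Request:
step_arm(
  rows=[
    [0.0002,-0.002,0,0,0,0],
    [0,0,0,0,0,0],
    [0,0,0,0,0,0],
  ],
)

```text
time: 12.38
position: [0.5689, 0.016, 0.2044]
tool_rot: [0.68, 0.734, -0.0, -0.003]
ft_force: [-6.1, 6.9, 4.2]
grip_width: 0.0396
grip_force: 40.0
```

Request:
step_arm(
  rows=[
    [0.0002,-0.002,0,0,0,0],
    [0,0,0,0,0,0],
    [0,0,0,0,0,0],
  ],
)

```text
time: 12.75
position: [0.569, 0.014, 0.2043]
tool_rot: [0.68, 0.734, -0.0, -0.003]
ft_force: [-5.9, 6.9, 5.4]
grip_width: 0.0395
grip_force: 40.0
```

Request:
step_arm(
  rows=[
    [0.0002,-0.002,0,0,0,0],
    [0,0,0,0,0,0],
    [0,0,0,0,0,0],
  ],
)

```text
time: 13.12
position: [0.5692, 0.0123, 0.2043]
tool_rot: [0.68, 0.734, -0.0, -0.003]
ft_force: [-5.6, 8.1, 5.8]
grip_width: 0.0397
grip_force: 40.0
```

Request:
step_arm(
  rows=[
    [0.0001,-0.0015,0,0,0,0],
    [0,0,0,0,0,0],
    [0,0,0,0,0,0],
  ],
)

```text
time: 13.5
position: [0.5693, 0.011, 0.2043]
tool_rot: [0.68, 0.734, -0.0, -0.004]
ft_force: [-6.5, 9.1, 5.7]
grip_width: 0.0396
grip_force: 40.0
```

Request:
step_arm(
  rows=[
    [0.0001,-0.0015,0,0,0,0],
    [0,0,0,0,0,0],
    [0,0,0,0,0,0],
  ],
)

```text
time: 13.88
position: [0.5694, 0.0096, 0.2043]
tool_rot: [0.68, 0.734, -0.0, -0.004]
ft_force: [-5.0, 8.5, 5.5]
grip_width: 0.0401
grip_force: 40.0
```

Request:
step_arm(
  rows=[
    [0.0001,-0.0015,0,0,0,0],
    [0,0,0,0,0,0],
    [0,0,0,0,0,0],
  ],
)

```text
time: 14.25
position: [0.5695, 0.0082, 0.2044]
tool_rot: [0.68, 0.734, -0.0, -0.004]
ft_force: [-5.2, 10.2, 4.3]
grip_width: 0.0398
grip_force: 40.0
```

Request:
step_arm(
  rows=[
    [0.0001,-0.0015,0,0,0,0],
    [0,0,0,0,0,0],
    [0,0,0,0,0,0],
  ],
)

```text
time: 14.62
position: [0.5696, 0.0068, 0.2043]
tool_rot: [0.68, 0.734, -0.0, -0.004]
ft_force: [-5.5, 11.0, 4.6]
grip_width: 0.0401
grip_force: 40.0
```

Request:
step_arm(
  rows=[
    [0.0001,-0.0015,0,0,0,0],
    [0,0,0,0,0,0],
    [0,0,0,0,0,0],
  ],
)

```text
time: 15.0
position: [0.5697, 0.0054, 0.2044]
tool_rot: [0.68, 0.733, 0.0, -0.004]
ft_force: [-6.2, 10.4, 4.5]
grip_width: 0.0396
grip_force: 40.0
```

Request:
step_arm(
  rows=[
    [0.0001,-0.0015,0,0,0,0],
    [0,0,0,0,0,0],
    [0,0,0,0,0,0],
  ],
)

```text
time: 15.38
position: [0.5697, 0.0045, 0.2043]
tool_rot: [0.68, 0.733, 0.0, -0.004]
ft_force: [-5.1, 12.5, 5.9]
grip_width: 0.0398
grip_force: 40.0
```

Request:
step_arm(
  rows=[
    [0.0001,-0.0015,0,0,0,0],
    [0,0,0,0,0,0],
    [0,0,0,0,0,0],
  ],
)

```text
time: 15.75
position: [0.5698, 0.0041, 0.2043]
tool_rot: [0.68, 0.733, 0.001, -0.005]
ft_force: [-4.4, 18.7, 6.0]
grip_width: 0.04
grip_force: 40.0
```

Request:
step_arm(
  rows=[
    [0.0011,-0.001,0,0,0,0],
    [0.0005,0,0,0,0,0],
    [0,0,0,0,0,0],
    [0,0,0,0,0,0],
  ],
)

```text
time: 16.25
position: [0.5703, 0.0038, 0.2043]
tool_rot: [0.68, 0.733, 0.001, -0.006]
ft_force: [-6.9, 21.2, 7.5]
grip_width: 0.0394
grip_force: 40.0
```

```bash
python3 - <<'E'
from h import *
o=get_obs();M=R.from_quat(o["tool_rot"]).as_matrix()
print(o["position"],o["ft_force"],o["moment"],np.degrees(np.arctan2(M[1,1],M[0,1])),M[:,2])
ims=[]
c=camera("top");ims.append(cv2.resize(c["pixels"][175:245,215:315],(400,280),interpolation=3))
c=camera("scene");ims.append(cv2.resize(c["pixels"][180:280,195:335],(392,280),interpolation=3))
cv2.imwrite("pics/f.png",np.hstack(ims))
look("w3")
E
```

```text
[0.57031397 0.00381925 0.20434918] [-6.93193093 21.19162802  7.47151494] [ 3.10588121  0.89167145 -0.0456104 ] 4.290848442826015 [-0.00866279  0.00948697 -0.99991747]
16.35 [0.5703 0.0038 0.2043] yaw_y 4.29 z [-0.0087  0.0095 -0.9999]
```

View pics/f.png

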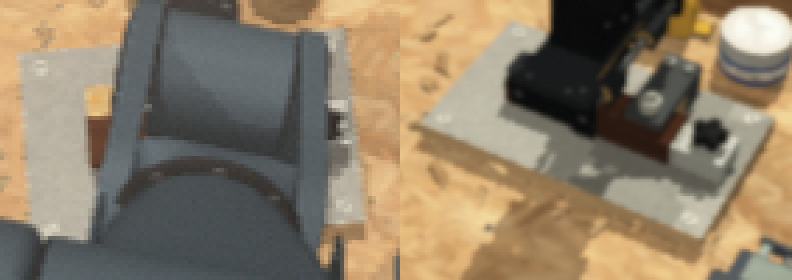

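View pics/w3.png

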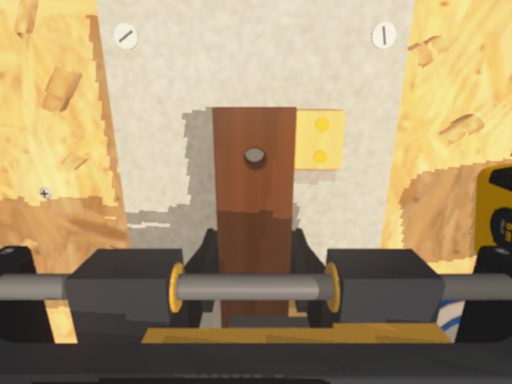

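The rail sits under the bush arm against the stop (right panel, about (690,140)), and its side touches the block at pixel (296,140) in the wrist view. I'll straighten the slight tool tilt, which also adds side push, and raise the grip force.

Request:
step_arm(
  rows=[
    [0.0003,0.0007,0,-0.2,-0.4,0],
    [0.0003,0,0,-0.2,-0.4,0],
    [0,0,0,0,0,0],
    [0,0,0,0,0,0],
    [0,0,0,0,0,0],
  ],
  squeeze=55,
)

```text
time: 17.02
position: [0.5691, 0.0048, 0.2043]
tool_rot: [0.68, 0.733, 0.001, -0.002]
ft_force: [-11.2, 20.7, 13.1]
grip_width: 0.0397
grip_force: 55.0
```

```bash
cat > s.py <<'E'
from h import *
o=get_obs();M=R.from_quat(o["tool_rot"]).as_matrix()
a=np.radians(4.36);f=o["ft_force"]
print(o["time"],o["position"],f,o["moment"],np.degrees(np.arctan2(M[1,1],M[0,1])),M[:,2],"side",-(f[0]*np.cos(a)+f[1]*np.sin(a)),"stop",f[1]*np.cos(a)-f[0]*np.sin(a))
E
python3 s.py
```

```text
17.025 [0.56907619 0.00481302 0.20426034] [-11.16034551  20.6762451   13.06494563] [ 3.39109092  1.94047619 -0.03843688] 4.289406261603367 [-0.00142356  0.00355387 -0.99999267] side 9.556179400735576 stop 21.464851701177917
```

Request:
step_arm(
  rows=[
    [0.001,0,0.0003,0,0,0],
    [0.001,0,0,0,0,0],
    [0,0,0,0,0,0],
    [0,0,0,0,0,0],
    [0,0,0,0,0,0],
    [0,0,0,0,0,0],
  ],
)

```text
time: 17.77
position: [0.5698, 0.0048, 0.2043]
tool_rot: [0.68, 0.733, -0.0, -0.003]
ft_force: [-14.6, 18.4, 13.5]
grip_width: 0.0394
grip_force: 55.0
```

```bash
python3 s.py
```

```text
17.775 [0.56975834 0.00481579 0.20427998] [-14.60945501  18.43755255  13.53554204] [ 3.14075012  2.11999842 -0.10174032] 4.301719464272776 [-0.00527287  0.00379049 -0.99997891] side 13.165499388642738 stop 19.49484920687249
```

```bash
python3 - <<'E'
from h import *
c,W=look("w4")
a=np.radians(4.36);X=np.array([np.cos(a),np.sin(a)]);Y=np.array([-X[1],X[0]])
q=W[...,:2]-[.5692,.0054];J=np.stack([q@X,q@Y],-1)*1000;z=W[...,2]*1000
for n,(r0,r1,c0,c1) in dict(rail=(95,220,225,285),block=(95,185,302,338)).items():
    for col in range(c0,c1,12):
        s=slice(r0,r1);zz=z[s,col];m=zz>28
        print(n,col,"z",np.median(zz[m]).round(1),"y end",J[s,col,1][m].max().round(1),"ymin",J[s,col,1][m].min().round(1))
for row in (125,140,160): print(row,"x edges",[(k,J[row,k,0].round(1),z[row,k].round(1)) for k in (214,217,290,293,296,299,340,343,346)])
E
```

```text
17.775 [0.5698 0.0048 0.2043] yaw_y 4.3 z [-0.0053  0.0038 -1.    ]
rail 225 z 41.7 y end 82.5 ymin 23.8
rail 237 z 41.7 y end 82.5 ymin 23.1
rail 249 z 41.7 y end 82.5 ymin 23.8
rail 261 z 41.5 y end 82.5 ymin 23.2
rail 273 z 41.6 y end 80.2 ymin 23.7
block 302 z 37.8 y end 78.6 ymin 49.4
block 314 z 37.9 y end 78.7 ymin 49.6
block 326 z 38.0 y end 82.5 ymin 49.4
125 x edges [(214, np.float64(-18.6), np.float64(42.0)), (217, np.float64(-17.2), np.float64(42.3)), (290, np.float64(17.7), np.float64(41.4)), (293, np.float64(19.2), np.float64(41.2)), (296, np.float64(21.1), np.float64(37.6)), (299, np.float64(22.7), np.float64(36.4)), (340, np.float64(42.7), np.float64(37.5)), (343, np.float64(44.2), np.float64(37.6)), (346, np.float64(51.4), np.float64(18.3))]
140 x edges [(214, np.float64(-19.0), np.float64(41.7)), (217, np.float64(-17.5), np.float64(41.9)), (290, np.float64(18.0), np.float64(41.3)), (293, np.float64(19.4), np.float64(41.3)), (296, np.float64(21.3), np.float64(38.0)), (299, np.float64(22.9), np.float64(37.7)), (340, np.float64(43.3), np.float64(37.8)), (343, np.float64(44.8), np.float64(37.6)), (346, np.float64(52.3), np.float64(18.1))]
160 x edges [(214, np.float64(-19.5), np.float64(41.4)), (217, np.float64(-17.9), np.float64(41.9)), (290, np.float64(18.3), np.float64(41.1)), (293, np.float64(19.6), np.float64(42.7)), (296, np.float64(21.5), np.float64(39.6)), (299, np.float64(23.3), np.float64(37.8)), (340, np.float64(44.8), np.float64(35.5)), (343, np.float64(51.6), np.float64(18.3)), (346, np.float64(53.8), np.float64(16.7))]
```

```bash
python3 -c "
from rig import *
print(hand_in())"
```

```text
the job is handed in; nothing more can be done
None
```

The job is handed in with the rail still gripped and flat on the jig base, plain end first under the bush arm. By wrist force it is pressed at about 13 N towards the side blocks and 19 N towards the end stop. The ejector pin's position couldn't be read directly; I judged it fully in from the force rise and the rail's position, and the hand-in gave no verdict.

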